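# Fasten the paint box's hasp

### The arm

A 6-joint arm with a two-finger parallel gripper is mounted at the origin on the work surface. World frame = base frame: x ahead of the robot, y to its left, z up, the work surface at z = 0. Lengths are in m, angles in rad, forces in N, time in s.
With the tool pointing down it reaches from about 0.25 to 0.775 m from the base axis. Payload 4 kg.
Tool frame: the origin (TCP) lies at the very end of the fingers, on their centre line; the grasp point (between the pads) lies 19 mm behind it; z points along the fingers, x is the direction in which the jaws open and shut, and the axes are right-handed (so a half turn about z gives the same grasp; the last joint's range is limited). The gripper opens to 94 mm and grips with 3 to 60 N. Pads are 16 mm wide; open, the fingers measure 119 mm over their backs; the gripper's body (75 mm by 177 mm) begins 78 mm behind the grasp point.
Start: joints at [-1.405, 0.087, 1.371, -0, 1.684, -0.103], TCP at [0.146, -0.53, 0.206] pointing down, gripper open.
Joint ranges: [-3.1, 3.1], [-0.76, 2.03], [0.27, 2.55], [-1.08, 4.22], [0.17, 2.65], [-2.57, 2.57]. Speed limits (rad/s): [2.79, 2.79, 3.14, 3.14, 3.14, 3.14].

### API

Orientations are given as [roll, pitch, yaw] about the fixed x, y, z axes, in that order (R = Rz(yaw) Ry(pitch) Rx(roll)).
In Python, from bench import robot, cams, ticket gives the robot as it stands.
- The arm moves only by the tool jog_arm, never from a script. Its argument "series" is a list of rows, each an object of numbers: "x", "y", "z": the shift along the tool's x, y, z in m; "rx", "ry", "rz": the turn, a rotation vector about the tool's x, y, z in degrees. A call has 1 to 12 rows; each row shifts and turns the pose as measured when the row begins, along the tool's axes as they then stand; what a row does not reach is not made up. A row lasts 1/12 s, in which the tool goes at most 41.7 mm and 7.16 degrees, less where a joint would pass 70% of its speed; a pose out of reach is approached as far as the arm can. A call with a gripper value outside its range is refused whole. "claw" is the opening, from 0 (shut) to 1 (fully open), set as the call begins (left out, the last holds). The fingers move at their own pace and stop on an object; the grip force is fixed at half the most. Time passes only in rows, so rows that do not move let the fingers close. It gives the time, the measured TCP pose, the force and the opening at its end, in the units of the state.
- robot.get_obs(): the state, without advancing time (a new reading comes with each control period).
- cams.snapshot(name): name is "side" or "top" or "wrist"; returns a dict with "img" (420x560x3 uint8, red, green, blue), "mtx" (3x3 intrinsics, pixels), "origin" and "attitude" of the camera in the world. Camera axes: x right, y down, z forward; pixel columns grow to the right and rows downward; lengths in m; the calibration is good to about 2 mm. The wrist camera is an equidistant fisheye: a pixel r from the principal point sees the ray r / f radians off the axis. A picture is of the moment at which its call begins. There is no depth.
- ticket.close_job(): hands the job in, once; it reports no verdict.
Trained networks look in a picture, given as the dict that the camera call returned (one of the last four; its "shot" number tells which), for a name from the list of things; names that differ only in an ending like _2 or _b are one class to them, and where a whole thing is asked for, a point or a joint stands for the part that bears it (a point fixed in the world has none). Each returns a list of dicts, best first, with "p" (0 to 1); they miss things now and then, are a little off and sometimes report something else, mostly with a low value. They report only what shows in the picture. A call takes as long as a camera call.
- cams.look_for(thing, picture): "bbox" ([left, top, width, height] in pixels, round what is visible of it).
The state is a dict: "time": time; "joint_positions": joint angles; "qvel": joint speeds; "joint_torque": joint torques, N m; "tool_pos": TCP position; "ee_rot": TCP orientation; "wrist_force": force on the tool from outside, world axes, zero at the start; "wrist_torque": the same for the moment, N m; "width": finger opening in m.
Only numpy, scipy, OpenCV 4.12 (cv2) and the standard library are available. Lean on these libraries where they do the work, as an engineer would, in place of code of your own. Each camera call takes 0.05 s, during which the arm holds its last target.

### The job

The paint box is packed and ready to carry: swing the open hasp on the broad, deep wooden box over its staple and press it down so that it lies flat. Leave the hasp of the long, narrow brush case standing open.

Things in the scene. Friction and masses are not known exactly. Their poses are not given: they have to be found in the camera images.
- paint_box: Broad, deep wooden box, 270 (x) x 250 (y) x 90 mm high, fixed, lid shut, left or right. Origin: centre of underside; z up; front (handle) faces -x, to the robot within 0.35 rad. Hasp hinge line: along y at x = +20, z = 96 mm, on the lid. Staple (loop 25 mm long in x, 5 thick, 27 high) at x = -31, y = 0, on the front deck.
- paint_hasp (a joint): Hasp on the paint box: steel strap 120 x 36 x 4 mm, slot 36 to 66 mm from the hinge. Rad: 0 = flat over the staple; grows as it swings up and back over the lid; starts 1.8 to 2.3, stop 2.4. From the hinge it points to (-cos q, 0, sin q) in the case's frame. Stiff: stays where left, about 1-2 N at the tip. Flat: top face 96 mm above the table; press beyond the staple (box x -50 to -95 mm).
- brush_case: Long, narrow, low wooden brush case of the same wood, 340 (x) x 130 (y) x 60 mm high, fixed; not to be fastened. Origin: centre of underside; z up; front to -x. Its hasp's hinge line runs along y at x = +20, z = 66 mm.
- brush_hasp (a joint): Hasp on the brush case: steel strap 120 x 36 x 4 mm, slot 36 to 66 mm from the hinge. Rad: 0 = flat over the staple; grows as it swings up and back over the lid; starts 1.8 to 2.3, stop 2.4. From the hinge it points to (-cos q, 0, sin q) in the case's frame. Stiff: stays where left, about 1-2 N at the tip. To be left standing open.

How it is judged:
By the outcome, as a careful person would: the job done as asked, in the order asked, and still so for the second after the job is handed in, with the robot touching nothing.
It also fails if it takes over 32 s, if anything falls off the work surface, if the arm or the gripper's body presses on something with over 40 N, if the wrist force passes 120 N, or if a joint passes its speed limit or range.

## Working session

There is one attempt and no reset: what is moved stays moved. The work goes in short steps, Python scripts to look and compute and a tool call to move; the robot and the scene stay as the last step left them, time stands still between calls to the robot, and variables do not carry over. Pictures are saved under pics/ and viewed, and the job is handed in when it is done.

Besides the shell and the picture viewer there is one more tool, called after "Emit:" by a JSON object that holds its "name" and its "arguments", one argument or row to a line. jog_arm: Moves the arm, as the interface text tells. Its arguments: {"type":"object","properties":{"series":{"type":"array","items":{"type":"object","properties":{"x":{"type":"number"},"y":{"type":"number"},"z":{"type":"number"},"rx":{"type":"number"},"ry":{"type":"number"},"rz":{"type":"number"}}}},"claw":{"type":"number"}},"required":["series"]}

```bash
mkdir -p pics; ls; cat > h.py <<'E'
import numpy as np,cv2
from bench import robot,cams,ticket
def snap(n,f):
    s=cams.snapshot(n); cv2.imwrite('pics/'+f,s['img'][:,:,::-1]); return s
E
python3 - <<'E'
from h import *
print(robot.get_obs())
for n in ['top','side']:
    s=snap(n,n+'1.png'); print(n,s['mtx'],s['origin'],s['attitude'])
    for t in ['paint_box','paint_hasp','brush_case','brush_hasp']: print(t,cams.look_for(t,s))
E
```

```text
pics
{'time': 0.0, 'joint_positions': array([-1.40511993e+00,  8.79402239e-02,  1.37224412e+00, -2.91007539e-05,
        1.68361308e+00, -1.03111590e-01]), 'qvel': array([ 9.22436610e-04, -7.83810251e-04,  5.05882287e-04,  5.59617933e-04,
        4.22466062e-04,  6.28679871e-05]), 'joint_torque': array([ 2.76819637e-04, -3.40180528e+01, -3.02424216e+01,  7.18920864e-02,
        3.29398981e-02, -1.69474511e-04]), 'tool_pos': array([ 0.14594724, -0.52970644,  0.20431741]), 'ee_rot': array([-3.14139449e+00,  2.19603766e-03, -1.30201136e+00]), 'wrist_force': array([ 0.23739583,  0.20816208, -0.53161156]), 'wrist_torque': array([0.02274362, 0.03098587, 0.00643532]), 'width': 0.09375493461635721}
top [[475.3895356    0.         277.15750931]
 [  0.         475.3895356  203.03345593]
 [  0.           0.           1.        ]] [ 0.38581741 -0.01969625  1.05461907] [-3.00151455  0.00667552 -1.59624794]
paint_box []
paint_hasp [{'bbox': [120.1, 153.8, 26.5, 27.2], 'p': 0.88}]
brush_case [{'bbox': [336.5, 105.5, 96.1, 174.6], 'p': 0.7}]
brush_hasp [{'bbox': [374.2, 130.3, 19.1, 47.1], 'p': 0.7}]
side [[473.12312381   0.         274.52327164]
 [  0.         473.12312381 207.94525015]
 [  0.           0.           1.        ]] [0.20022444 0.5989682  0.5457311 ] [-2.17623625 -0.02419423 -2.63313096]
paint_box [{'bbox': [26.1, 197.2, 264.7, 222.8], 'p': 0.83}]
paint_hasp [{'bbox': [111.8, 194.9, 46.0, 91.7], 'p': 0.79}]
brush_case [{'bbox': [229.1, 101.2, 174.8, 104.7], 'p': 0.93}]
brush_hasp [{'bbox': [273.3, 97.5, 33.0, 57.2], 'p': 0.75}]
```

View pics/top1.png

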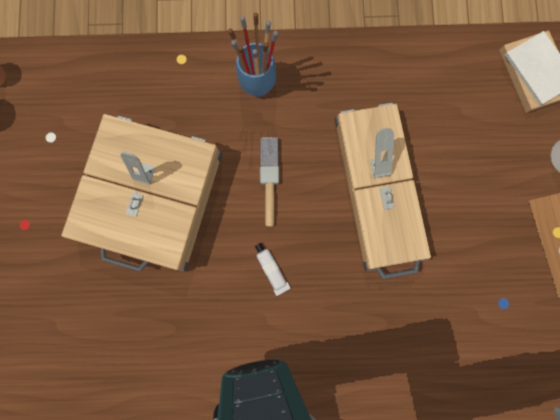

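View pics/side1.png

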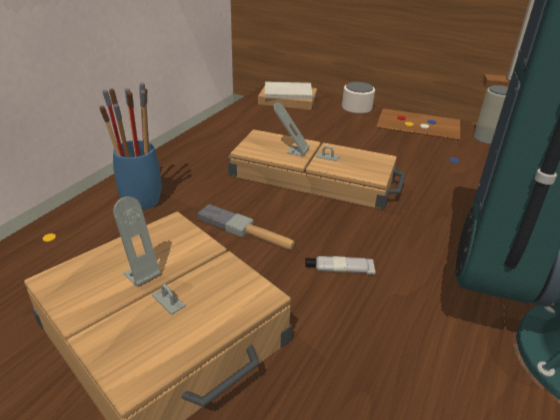

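```bash
python3 - <<'E'
import cv2
a=cv2.imread('pics/top1.png')[100:285,50:235]; b=cv2.imread('pics/side1.png')[180:420,10:310]
cv2.imwrite('pics/topz.png',cv2.resize(a,None,fx=3.2,fy=3.2,interpolation=cv2.INTER_CUBIC))
cv2.imwrite('pics/sidez.png',cv2.resize(b,None,fx=2.5,fy=2.5,interpolation=cv2.INTER_CUBIC))
E
```

```text
(no output)
```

View pics/topz.png

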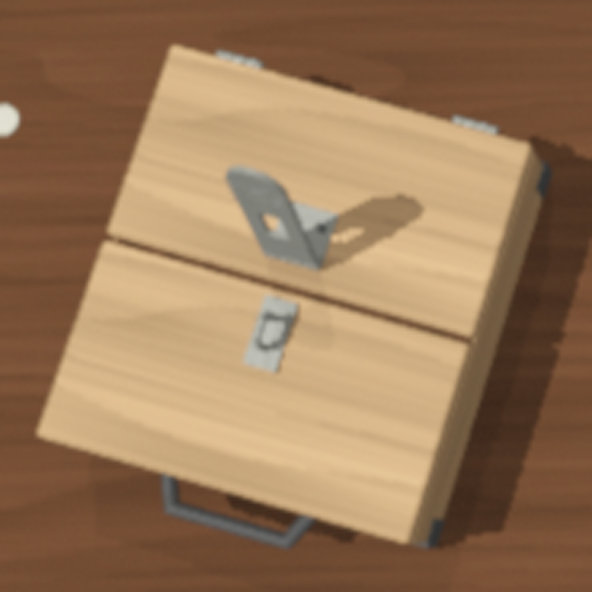

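View pics/sidez.png

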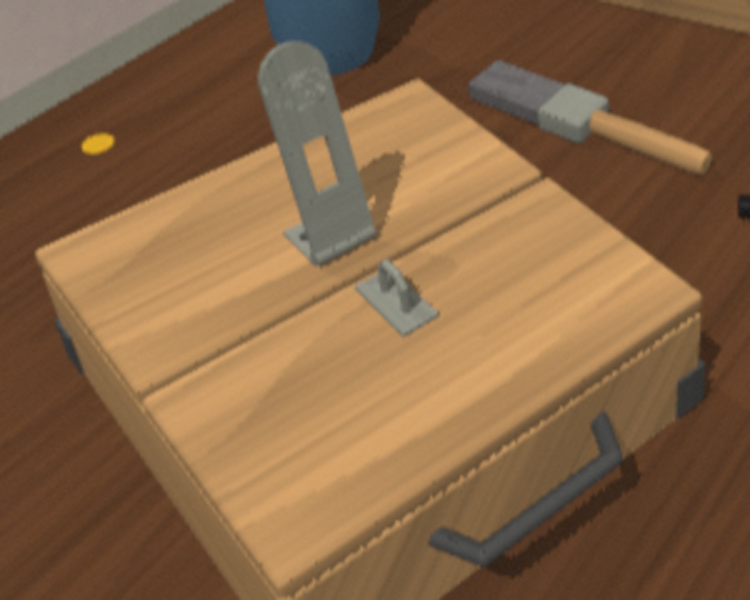

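```bash
cat >> h.py <<'E'
from scipy.spatial.transform import Rotation as Ro
from scipy.optimize import least_squares
def proj(s,P):
    R=Ro.from_euler('xyz',s['attitude']).as_matrix()
    c=(np.atleast_2d(P)-s['origin'])@R; u=c@s['mtx'].T; return u[:,:2]/u[:,2:]
def w(p,L): # box->world
    L=np.atleast_2d(L); c,s=np.cos(p[2]),np.sin(p[2])
    return np.c_[p[0]+c*L[:,0]-s*L[:,1],p[1]+s*L[:,0]+c*L[:,1],L[:,2]]
E
python3 - <<'E'
from h import *
T=cams.snapshot('top');S=cams.snapshot('side')
L=np.array([[.135,.125,.09],[.135,-.125,.09],[-.135,-.125,.09],[-.135,.125,.09],[-.031,0,.117]])
tp=np.array([[104.1,114.1],[215.6,144.7],[178.1,269.7],[61.9,236.3],[135,202.5]])
sp=np.array([[25.2,282],[178,212],[289.2,300],[124,416],[168,288]])
def hp(q,r=.12,y=0): return [.02-r*np.cos(q),y,.096+r*np.sin(q)]
tt=np.array([125.5,153.5]);st=np.array([128,197])
def f(p,full=False):
    P=w(p,np.r_[L[:4],[hp(p[3])]]) 
    return np.r_[proj(T,P)-np.r_[tp[:4],[tt]],proj(S,P)-np.r_[sp[:4],[st]]].ravel()
r=least_squares(f,[.5,.3,-.3,2.0],loss='soft_l1'); p=r.x
print(p,f(p).reshape(-1,2).round(1))
print('staple',proj(T,w(p,[-.031,0,.117])),proj(S,w(p,[-.031,0,.117])))
print('hinge',w(p,[.02,0,.096]),'tip',w(p,hp(p[3])), 'press',w(p,[-.07,0,.096]))
print(T['shot'],robot.get_obs()['time'])
E
```

```text
[ 0.55453071  0.26635758 -0.29895187  1.79510389] [[-1.2  0.3]
 [ 0.7  0.7]
 [-0.3  1.6]
 [-1.3  1.4]
 [ 2.   1.9]
 [-1.8 -2. ]
 [-0.3 -2. ]
 [ 4.1 -3.5]
 [-0.6 -1.1]
 [-2.8  0.8]]
staple [[130.66419951 203.5061687 ]] [[167.71923531 285.54172466]]
hinge [[0.57364362 0.2604672  0.096     ]] tip [[0.59915149 0.25260598 0.2129938 ]] press [[0.48763551 0.28697389 0.096     ]]
3 0.6
```

```bash
python3 - <<'E'
from h import *
T=cams.snapshot('top');S=cams.snapshot('side')
p=[ 0.5545,0.2664,-0.299,1.8]
for n,l in dict(hingeL=[.02,.018,.096],hingeR=[.02,-.018,.096],stap_base=[-.031,0,.091],stap=[-.031,0,.11]).items():
    P=w(p,l); a=proj(T,P)[0];b=proj(S,P)[0]
    print(n,((a-[50,100])*3.2).round(),((b-[10,180])*2.5).round())
E
```

```text
hingeL [266. 253.] [317. 259.]
hingeR [320. 267.] [375. 228.]
stap_base [271. 337.] [399. 300.]
stap [262. 333.] [396. 274.]
```

Emit:
{"name": "jog_arm", "arguments": {
  "series": [
    {"z":-0.03,"rz":6.5},
    {"z":-0.03,"rz":6.5},
    {"z":-0.03,"rz":6.5},
    {"z":-0.03,"rz":6.5},
    {"z":-0.02,"rz":6.5}
  ],
  "claw": 0
}}

```text
invalid input
```

Emit:
{"name": "jog_arm", "arguments": {
  "series": [
    {"x":0,"y":0,"z":-0.03,"rx":0,"ry":0,"rz":6.5},
    {"x":0,"y":0,"z":-0.03,"rx":0,"ry":0,"rz":6.5},
    {"x":0,"y":0,"z":-0.03,"rx":0,"ry":0,"rz":6.5},
    {"x":0,"y":0,"z":-0.03,"rx":0,"ry":0,"rz":6.5},
    {"x":0,"y":0,"z":-0.02,"rx":0,"ry":0,"rz":6.5}
  ],
  "claw": 0.02
}}

```text
time: 1.12
tool_pos: [0.1455, -0.5268, 0.3413]
ee_rot: [3.132, 0.017, -1.894]
wrist_force: [-0.5, -0.3, 0.2]
width: 0.0638
```

Emit:
{"name": "jog_arm", "arguments": {
  "series": [
    {"x":-0.037,"y":-0.0105,"z":0,"rx":0,"ry":0,"rz":0},
    {"x":-0.037,"y":-0.0105,"z":0,"rx":0,"ry":0,"rz":0},
    {"x":-0.037,"y":-0.0105,"z":0,"rx":0,"ry":0,"rz":0},
    {"x":-0.037,"y":-0.0105,"z":0,"rx":0,"ry":0,"rz":0},
    {"x":-0.037,"y":-0.0105,"z":0,"rx":0,"ry":0,"rz":0},
    {"x":-0.037,"y":-0.0105,"z":0,"rx":0,"ry":0,"rz":0},
    {"x":-0.037,"y":-0.0105,"z":0,"rx":0,"ry":0,"rz":0},
    {"x":-0.037,"y":-0.0105,"z":0,"rx":0,"ry":0,"rz":0},
    {"x":-0.037,"y":-0.0105,"z":0,"rx":0,"ry":0,"rz":0},
    {"x":-0.037,"y":-0.0105,"z":0,"rx":0,"ry":0,"rz":0},
    {"x":-0.037,"y":-0.0105,"z":0,"rx":0,"ry":0,"rz":0},
    {"x":-0.037,"y":-0.0105,"z":0,"rx":0,"ry":0,"rz":0}
  ],
  "claw": 0
}}

```text
time: 2.12
tool_pos: [0.4159, -0.1408, 0.3513]
ee_rot: [-3.139, 0.005, -1.917]
wrist_force: [0.1, -1.1, -0.2]
width: 0.0006
```

Emit:
{"name": "jog_arm", "arguments": {
  "series": [
    {"x":-0.037,"y":-0.009,"z":0,"rx":0,"ry":0,"rz":-0.4},
    {"x":-0.037,"y":-0.009,"z":0,"rx":0,"ry":0,"rz":-0.4},
    {"x":-0.037,"y":-0.009,"z":0,"rx":0,"ry":0,"rz":-0.4},
    {"x":-0.037,"y":-0.009,"z":0,"rx":0,"ry":0,"rz":-0.4},
    {"x":-0.037,"y":-0.009,"z":0,"rx":0,"ry":0,"rz":-0.4},
    {"x":-0.037,"y":-0.009,"z":0,"rx":0,"ry":0,"rz":-0.4},
    {"x":-0.037,"y":-0.009,"z":0,"rx":0,"ry":0,"rz":-0.4},
    {"x":-0.037,"y":-0.009,"z":0,"rx":0,"ry":0,"rz":-0.4},
    {"x":-0.037,"y":-0.009,"z":0,"rx":0,"ry":0,"rz":-0.4},
    {"x":-0.037,"y":-0.009,"z":0,"rx":0,"ry":0,"rz":-0.4},
    {"x":-0.037,"y":-0.009,"z":0,"rx":0,"ry":0,"rz":-0.4},
    {"x":0,"y":0,"z":0,"rx":0,"ry":0,"rz":0}
  ]
}}

```text
time: 3.12
tool_pos: [0.6429, 0.2451, 0.3494]
ee_rot: [-3.138, 0.003, -1.826]
wrist_force: [0.9, -0.5, -1.5]
width: 0.0005
```

```bash
cat >> h.py <<'E'
PB=[0.5545,0.2664,-0.299]
def st():
    o=robot.get_obs(); d=o['tool_pos']-[PB[0],PB[1],0]; c,s=np.cos(PB[2]),np.sin(PB[2])
    print('t',o['time'],'box xyz',np.round([c*d[0]+s*d[1],-s*d[0]+c*d[1],d[2]],4),'rot',np.round(o['ee_rot'],3),'F',o['wrist_force'].round(1),'j',o['joint_positions'].round(2))
E
python3 - <<'E'
from h import *
st(); snap('side','side2.png'); snap('top','top2.png')
E
```

```text
t 3.1167 box xyz [0.0908 0.0057 0.3494] rot [-3.138e+00  3.000e-03 -1.826e+00] F [ 0.9 -0.5 -1.5] j [0.28 0.45 0.64 0.   2.05 2.11]
```

View pics/side2.png

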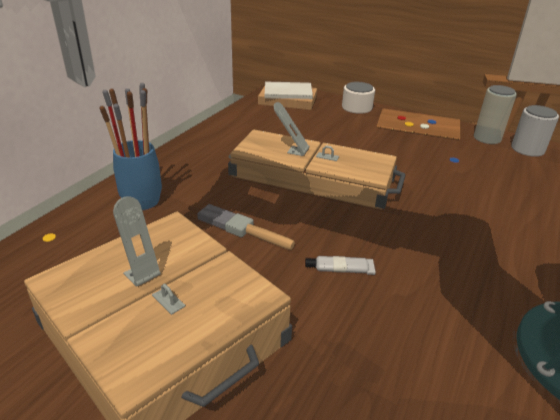

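View pics/top2.png

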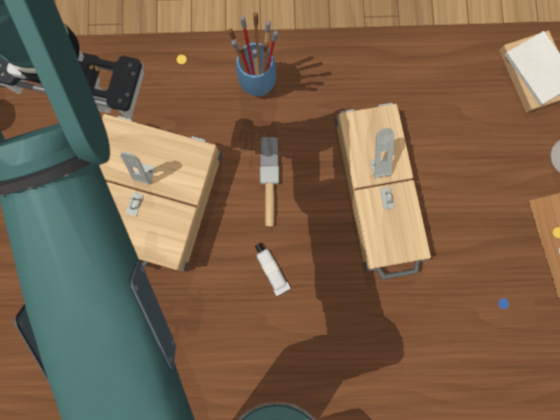

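Emit:
{"name": "jog_arm", "arguments": {
  "series": [
    {"x":0.005,"y":-0.016,"z":0,"rx":0,"ry":0,"rz":2.5},
    {"x":0,"y":0,"z":0.03,"rx":0,"ry":0,"rz":0},
    {"x":0,"y":0,"z":0.03,"rx":0,"ry":0,"rz":0},
    {"x":0,"y":0,"z":0.03,"rx":0,"ry":0,"rz":0},
    {"x":0,"y":0,"z":0.03,"rx":0,"ry":0,"rz":0},
    {"x":0,"y":0,"z":0.03,"rx":0,"ry":0,"rz":0},
    {"x":0,"y":0,"z":0.015,"rx":0,"ry":0,"rz":0},
    {"x":0,"y":0,"z":0,"rx":0,"ry":0,"rz":0}
  ]
}}

```text
time: 3.88
tool_pos: [0.6579, 0.2191, 0.1982]
ee_rot: [-3.112, 0.012, -1.89]
wrist_force: [-0.0, 0.1, -0.8]
width: 0.0003
```

```bash
python3 - <<'E'
from h import *
st(); snap('side','side3.png')
E
```

```text
t 3.8833 box xyz [ 0.1127 -0.0147  0.1982] rot [-3.112  0.012 -1.89 ] F [-0.   0.1 -0.8] j [ 0.24  0.39  1.02 -0.01  1.7   2.13]
```

View pics/side3.png

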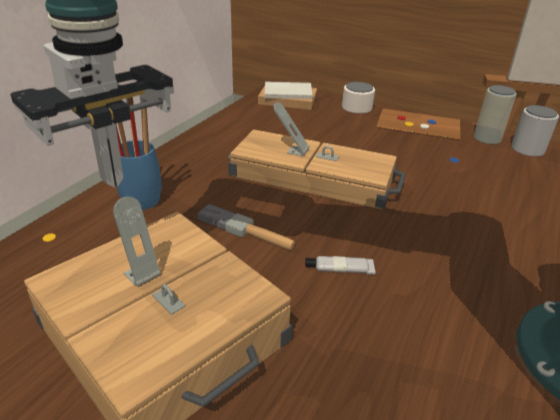

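Emit:
{"name": "jog_arm", "arguments": {
  "series": [
    {"x":-0.014,"y":0.005,"z":0.01,"rx":-1.5,"ry":0,"rz":-1},
    {"x":0,"y":0.02,"z":0,"rx":0,"ry":0,"rz":0},
    {"x":0,"y":0.02,"z":0,"rx":0,"ry":0,"rz":0},
    {"x":0,"y":0.012,"z":0,"rx":0,"ry":0,"rz":0},
    {"x":0,"y":0.012,"z":0,"rx":0,"ry":0,"rz":0},
    {"x":0,"y":0.01,"z":0,"rx":0,"ry":0,"rz":0}
  ]
}}

```text
time: 4.43
tool_pos: [0.5911, 0.2508, 0.2024]
ee_rot: [-3.12, 0.022, -1.882]
wrist_force: [1.5, -0.2, -0.1]
width: 0.0003
```

```bash
python3 - <<'E'
from h import *
st(); snap('side','side4.png')
E
```

```text
t 4.4333 box xyz [ 0.0396 -0.0041  0.2024] rot [-3.12   0.022 -1.882] F [ 1.5 -0.2 -0.1] j [0.31 0.27 1.17 0.   1.68 2.19]
```

View pics/side4.png

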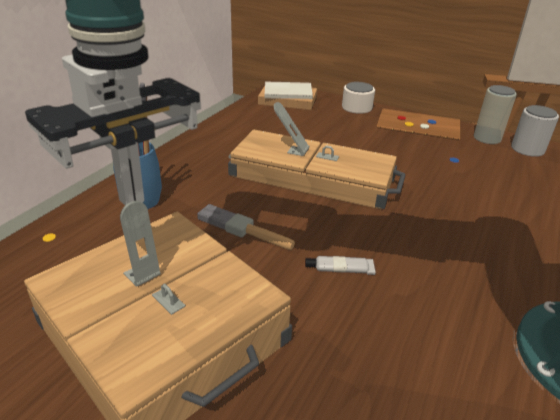

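Emit:
{"name": "jog_arm", "arguments": {
  "series": [
    {"x":-0.002,"y":0.012,"z":0.008,"rx":-0.6,"ry":0,"rz":0},
    {"x":0,"y":0.012,"z":0.008,"rx":-0.6,"ry":0,"rz":0},
    {"x":0,"y":0.012,"z":0.006,"rx":0,"ry":0,"rz":0},
    {"x":0,"y":0.012,"z":0.004,"rx":0,"ry":0,"rz":0}
  ]
}}

```text
time: 4.82
tool_pos: [0.5503, 0.2671, 0.1884]
ee_rot: [-3.121, 0.034, -1.886]
wrist_force: [0.4, -0.6, -0.4]
width: -0.0
```

```bash
python3 - <<'E'
from h import *
st(); snap('side','side5.png')
E
```

```text
t 4.8167 box xyz [-0.0042 -0.0006  0.1884] rot [-3.121  0.034 -1.886] F [ 0.4 -0.6 -0.4] j [0.35 0.2  1.28 0.01 1.63 2.24]
```

View pics/side5.png

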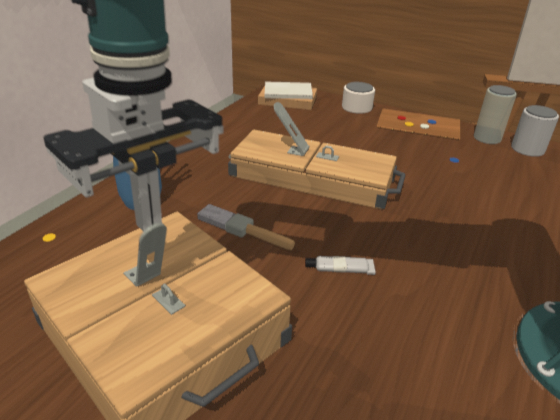

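Emit:
{"name": "jog_arm", "arguments": {
  "series": [
    {"x":0,"y":0.012,"z":0.009,"rx":-0.6,"ry":0,"rz":0},
    {"x":0,"y":0.012,"z":0.009,"rx":-0.6,"ry":0,"rz":0},
    {"x":0,"y":0.012,"z":0.01,"rx":0,"ry":0,"rz":0},
    {"x":0,"y":0.009,"z":0.011,"rx":0,"ry":0,"rz":0},
    {"x":0,"y":0.008,"z":0.012,"rx":0,"ry":0,"rz":0}
  ]
}}

```text
time: 5.28
tool_pos: [0.5053, 0.285, 0.1488]
ee_rot: [-3.124, 0.047, -1.887]
wrist_force: [0.4, -0.9, -0.3]
width: 0.0003
```

```bash
python3 - <<'E'
from h import *
st(); snap('side','side6.png')
E
```

```text
t 5.2833 box xyz [-0.0525  0.0033  0.1488] rot [-3.124  0.047 -1.887] F [ 0.4 -0.9 -0.3] j [0.4  0.14 1.43 0.02 1.53 2.29]
```

View pics/side6.png

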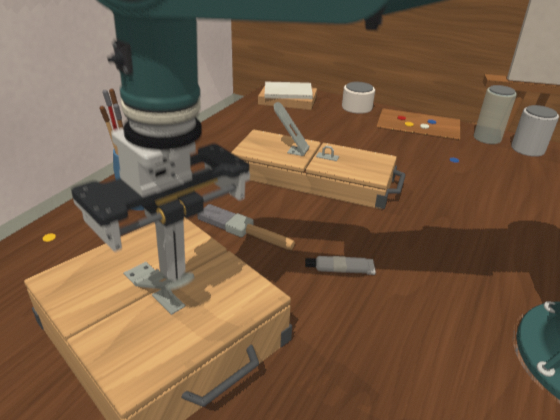

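Emit:
{"name": "jog_arm", "arguments": {
  "series": [
    {"x":0.003,"y":0.008,"z":0.011,"rx":-0.5,"ry":1.3,"rz":-0.5},
    {"x":0,"y":0.006,"z":0.011,"rx":0,"ry":1.3,"rz":0},
    {"x":0,"y":0.004,"z":0.01,"rx":0,"ry":0,"rz":0},
    {"x":0,"y":0.002,"z":0.009,"rx":0,"ry":0,"rz":0}
  ]
}}

```text
time: 5.67
tool_pos: [0.4863, 0.2892, 0.1077]
ee_rot: [-3.13, 0.0, -1.879]
wrist_force: [0.2, -0.9, -0.6]
width: 0.0003
```

```bash
python3 - <<'E'
from h import *
st(); snap('side','side7.png')
E
```

```text
t 5.6667 box xyz [-0.0719  0.0017  0.1077] rot [-3.13   0.    -1.879] F [ 0.2 -0.9 -0.6] j [ 0.44  0.15  1.49 -0.01  1.49  2.32]
```

View pics/side7.png

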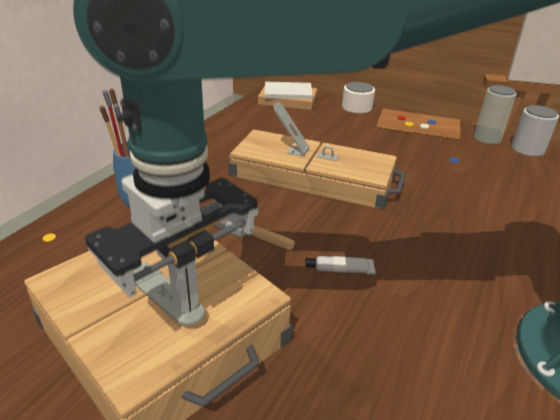

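Emit:
{"name": "jog_arm", "arguments": {
  "series": [
    {"x":0,"y":0,"z":0.006,"rx":0,"ry":0,"rz":0},
    {"x":0,"y":0,"z":0.004,"rx":0,"ry":0,"rz":0},
    {"x":0,"y":0,"z":0.003,"rx":0,"ry":0,"rz":0}
  ]
}}

```text
time: 5.97
tool_pos: [0.4848, 0.2891, 0.0958]
ee_rot: [-3.133, -0.002, -1.878]
wrist_force: [-7.1, -3.6, 21.4]
width: 0.0003
```

```bash
python3 - <<'E'
from h import *
st()
E
```

```text
t 5.9667 box xyz [-0.0733  0.0011  0.0958] rot [-3.133e+00 -2.000e-03 -1.878e+00] F [-7.1 -3.6 21.4] j [ 0.44  0.16  1.51 -0.01  1.47  2.32]
```

Emit:
{"name": "jog_arm", "arguments": {
  "series": [
    {"x":0,"y":0,"z":0.003,"rx":0,"ry":0,"rz":0},
    {"x":0,"y":0,"z":0.001,"rx":0,"ry":0,"rz":0}
  ]
}}

```text
time: 6.13
tool_pos: [0.4852, 0.2891, 0.0966]
ee_rot: [-3.132, -0.0, -1.878]
wrist_force: [0.8, -0.3, 0.2]
width: 0.0004
```

Emit:
{"name": "jog_arm", "arguments": {
  "series": [
    {"x":0,"y":0,"z":-0.01,"rx":0,"ry":0,"rz":0},
    {"x":0,"y":0,"z":-0.03,"rx":0,"ry":0,"rz":0},
    {"x":0,"y":0,"z":-0.035,"rx":0,"ry":0,"rz":0},
    {"x":0,"y":0,"z":-0.035,"rx":0,"ry":0,"rz":0},
    {"x":0.03,"y":0.02,"z":-0.02,"rx":0,"ry":0,"rz":0},
    {"x":0.03,"y":0.02,"z":0,"rx":0,"ry":0,"rz":0},
    {"x":0.03,"y":0.02,"z":0,"rx":0,"ry":0,"rz":0},
    {"x":0.03,"y":0.02,"z":0,"rx":0,"ry":0,"rz":0},
    {"x":0.03,"y":0.02,"z":0,"rx":0,"ry":0,"rz":0},
    {"x":0.03,"y":0,"z":0,"rx":0,"ry":0,"rz":0},
    {"x":0,"y":0,"z":0,"rx":0,"ry":0,"rz":0}
  ]
}}

```text
time: 7.05
tool_pos: [0.3318, 0.1437, 0.2325]
ee_rot: [-3.13, -0.002, -1.879]
wrist_force: [0.5, 0.1, 0.5]
width: 0.0003
```

```bash
python3 - <<'E'
from h import *
st(); s=snap('side','side8.png'); t=snap('top','top8.png')
a=cv2.resize(s['img'][180:420,10:310,::-1],None,fx=2.5,fy=2.5); cv2.imwrite('pics/side8z.png',a)
for th in [0,.05,.1]:
  print(th,*[((proj(s,w(PB,[.02-.12*np.cos(th),y,.096+.12*np.sin(th)]))[0]-[10,180])*2.5).round() for y in (0,)])
E
```

```text
t 7.05 box xyz [-0.1767 -0.1829  0.2325] rot [-3.130e+00 -2.000e-03 -1.879e+00] F [0.5 0.1 0.5] j [ 0.26 -0.35  1.71 -0.01  1.78  2.14]
0 [478. 369.]
0.05 [477. 361.]
0.1 [476. 352.]
```

View pics/side8z.png

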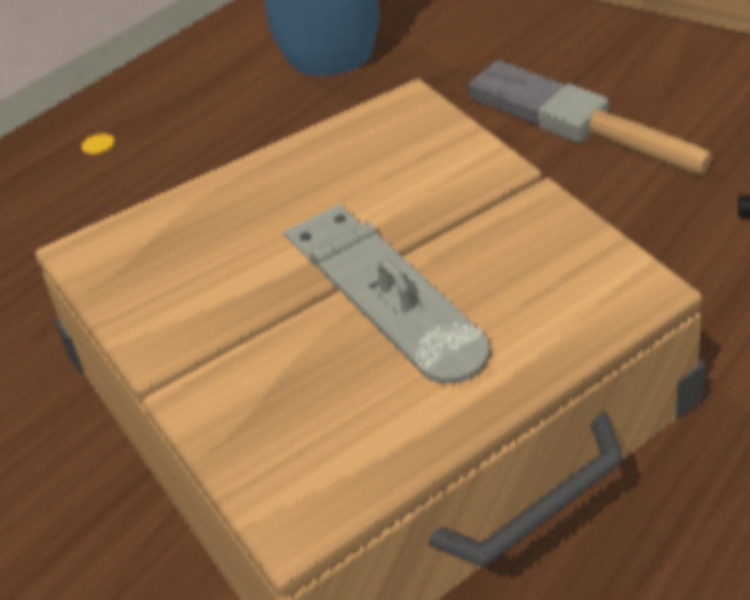

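View pics/side8.png

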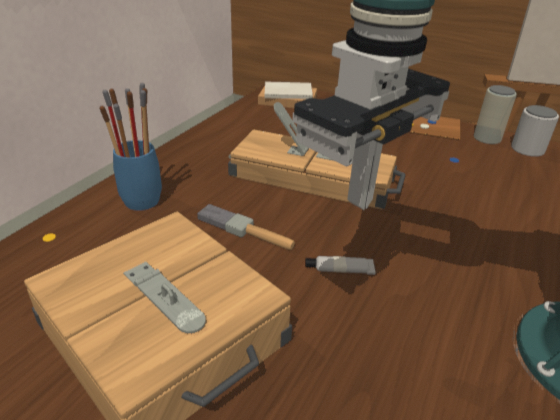

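```bash
python3 - <<'E'
from h import *
print(ticket.close_job())
E
```

```text
the job is handed in; nothing more can be done
None
```

The paint box hasp is down over its staple and lying flat. I swung it over with the closed fingers and pressed it down beyond the staple. I didn't touch the brush case, and its hasp still stands open.

- **Pressing:** the fingertips met firm resistance, about 21 N, at z = 95.8 mm; the flat hasp's top face should be at 96 mm. A second, smaller press right after ended with almost no force at 96.6 mm, so it added nothing.
- **Last side image:** the staple shows through the slot, and the hasp tip sits within a few pixels of where it should be when flat. The brush hasp is visible, partly hidden behind the gripper, and looks unmoved.
- **Handing in:** the arm was clear, with no meaningful wrist force, and the robot clock was at about 7.1 s.
- **Box position:** my estimate from the images left errors of up to 5 pixels at one corner. The hinge and staple base lined up well, and the fingers met the hasp where expected.
- **Not checked:** I saved a last top image but didn't look at it. My first move call was refused as invalid input and moved nothing.

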